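# Find the heavy side of a jacketed fossil and hold it heavy side down

## Task

The round plaster jacket on the cork rest hides a dense fossil on one side. Lift it level by its wooden block, turn it in the air by at least a quarter turn and feel which side is heavy, then tip it about 45 degrees so that the heavy side is lowest. Finish while holding it like that in the air, a hand's breadth or more above the bench, and leave the stone, the jar and the brush alone.

Things in the scene. Friction and masses are not known exactly. Their poses are not given: they have to be found in the camera images.
- rest: Low rest fixed to the bench: a plywood board 190 by 190 by 14 mm with a round cork pad 150 mm in diameter, 6 mm thick, on it (cork top 20 mm above the bench). Origin at the centre of the board's underside, x and y along its edges, z up.
- jacket: The loose plaster-jacketed fossil: a round white plaster bun, 132 mm in diameter, 60 mm tall, with a square wooden block, 32 by 32 mm, standing 45 mm up from the middle of its top to lift it by. Origin at the centre of its flat underside, z up through the block, x and y along the block's sides; it starts in the middle of the cork, x within 0.1 rad of the rest's x.
- block_top (a point): Centre of the top of the wooden block, 105 mm above the jacket's underside, on its axis. Grip the block with the TCP about 17 mm below this top (the fingertips then clear the plaster by 9 mm), firmly: 80 N or more, so that it does not sag in the fingers.
- stone: Bystander: a loose rough stone, about 120 by 85 by 70 mm, origin at the centre of its underside.
- jar: Bystander: a closed amber glass jar with a white cap, 64 mm in diameter, 85 mm tall, origin at the centre of its underside.
- brush: Bystander: a brush 200 mm long lying on the bench along its x axis, origin on its underside.
- jacket_mid (a point): Middle of the jacket's plaster, on its axis, 30 mm above its underside. One side is heavy: a dense nodule is fixed in the plaster, its middle level with this point and 38 mm off the axis. Its direction differs each time and cannot be seen. The whole weighs 0.65 to 0.82 kg; held level by the block, the heavy side tips it with a moment of 0.14 to 0.2 N m.
There are look-alikes about, which are no part of the job. What is shaped like the jacket but blue or yellow is not meant.

How it is judged:
By the outcome, as a careful person would: the job done as asked, in the order asked, and still so for the second after the job is handed in, while the arm keeps its last pose, push and grip.
It also fails if it takes over 40 s, if anything falls off the work surface, if the arm or the gripper's body presses on something with over 40 N, if the wrist force passes 120 N, or if a joint passes its speed limit or range.

## Robot

A 6-joint arm with a two-finger parallel gripper is mounted at the origin on the work surface. World frame = base frame: x ahead of the robot, y to its left, z up, the work surface at z = 0. Lengths are in mm, angles in rad, forces in N, time in s.
With the tool pointing down it reaches from about 275 to 1000 mm from the base axis. Payload 8.4 kg.
Tool frame: the origin (TCP) lies between the finger pads, 19 mm behind the fingertips; this is the grasp point; z points along the fingers, y is the line along which they close (so a half turn about z gives the same grasp; the last joint's range is limited). The gripper opens to 85 mm and grips with 20 to 120 N. Pads are 22 mm wide; open, the fingers measure 114 mm over their backs; the gripper's body (76 mm by 85 mm) begins 54 mm behind the grasp point. The pads swing forward as they close: fully open they stand 13 mm farther back than shut.
Start: joints at [-1.219, 0.353, 1.633, -0, 1.155, -0.002], TCP at [216.539, -586.292, 249.981] pointing down, gripper open.
Joint ranges: [-2.63, 2.63], [-0.92, 2.1], [0.06, 2.66], [-1.3, 4.44], [0, 2.69], [-3.02, 3.02]. Speed limits (rad/s): [2.22, 2.22, 2.79, 3.14, 3.14, 3.14].

## Interface

Orientations are given as [roll, pitch, yaw] about the fixed x, y, z axes, in that order (R = Rz(yaw) Ry(pitch) Rx(roll)).
In Python, from station import sensors, cams, ticket gives the robot as it stands.
- The arm moves only by the tool carry_out, never from a script. Its arguments are lists of equal length, an entry for each row: "xyz": the shift along the world's x, y, z as a fraction of full scale, a list of three; "twist": the turn about the world's z as a fraction of full scale. A call has exactly 8 rows; each row is the pose to reach, as a shift and turn from the pose commanded when the call began, turning the shorter way round; what a row does not reach only later rows make up. Full scale, the value 1, is 0.4 m for a shift and pi rad for a turn. A row lasts 1/10 s, in which the tool goes at most 50 mm and 8.59 degrees, less where a joint would pass 70% of its speed; a pose out of reach is approached as far as the arm can. A call with a number of a shift or a turn outside -1 to 1 is refused whole. A call with a gripper value outside its range is refused whole. "hand" is the opening, from 0 (shut) to 1 (fully open), set as the call begins (left out, the last holds). The fingers move at their own pace and stop on an object; "force" is the grip in N (left out, the last holds). Time passes only in rows, so rows that repeat a pose let the fingers close, or fill a call up. It gives the time, the measured TCP pose, the force, the opening and the grip force at its end, in the units of the state.
- sensors.observe(): the state, without advancing time (a new reading comes with each control period).
- cams.camera(name): name is "side" or "top"; returns the picture (420x560x3 uint8, red, green, blue); there is no depth.
- cams.calibration(name): a dict with "fovy" (degrees; the focal length in pixels is half the picture's height over the tangent of half this angle, whatever the lens; pixels are square), "cx", "cy" (the principal point, pixels), "view" (4x4, takes a point from world to camera coordinates). Camera axes: x right, y up, looking along -z (the intrinsics and any distortion apply to the point x, -y, -z); pixel columns grow to the right and rows downward; lengths in mm; the calibration is good to about 2 mm. A picture is of the moment at which its call begins. calibration takes no time and is no camera call.
- ticket.finish_job(): hands the job in; it is judged then, once.
The state is a dict: "time": time; "joint_pos": joint angles; "dq": joint speeds; "joint_efforts": joint torques, N m; "tcp_pos": TCP position; "tcp_rot": TCP orientation; "force": force on the tool from outside, world axes, zero at the start; "wrist_torque": the same for the moment, N m; "grip_width": opening from 0.0 (shut) to 1.0 (fully open); "grasp_force": force on a finger pad.
Only numpy, scipy, OpenCV 4.12 (cv2) and the standard library are available. Lean on these libraries where they do the work, as an engineer would, in place of code of your own. Each camera call takes 0.05 s, during which the arm holds its last target. There are 200 camera calls.

## Working session

There is one attempt and no reset: what is moved stays moved. The work goes in short steps, Python scripts to look and compute and a tool call to move; the robot and the scene stay as the last step left them, time stands still between calls to the robot, and variables do not carry over. Pictures are saved under pics/ and viewed, at most 11 in all, crops included, and the job is handed in when it is done.

Besides the shell and the picture viewer there is one more tool, called after ">>>" in YAML: its name, and indented under it one key for each argument. carry_out: Moves the arm, as the interface text tells. Shift numbers are shares of 0.4 m and turn numbers shares of pi rad, none past 1 either way. Its arguments: {"type":"object","properties":{"xyz":{"type":"array","items":{"type":"array","items":{"type":"number","minimum":-1,"maximum":1}}},"twist":{"type":"array","items":{"type":"number","minimum":-1,"maximum":1}},"hand":{"type":"number"},"force":{"type":"number"}},"required":["xyz","twist"]}

```bash
ls; mkdir -p pics; cat > h.py <<'E'
import numpy as np, cv2
from station import sensors, cams, ticket
def cal(n):
    c=cams.calibration(n); f=210/np.tan(np.radians(c['fovy'])/2); return c,f
def ray(n,u,v):
    c,f=cal(n); V=np.array(c['view']); R=V[:3,:3]; o=-R.T@V[:3,3]
    k=np.array([[f,0,c['cx']],[0,f,c['cy']],[0,0,1.]])
    d=c.get('dist',c.get('distortion'))
    p=cv2.undistortPoints(np.array([[[u,v]]],float),k,None if d is None else np.array(d,float))[0,0]
    return o,R.T@np.array([p[0],-p[1],-1])
def onz(n,u,v,z):
    o,d=ray(n,u,v); return o+d*(z-o[2])/d[2]
def px(n,P):
    c,f=cal(n); V=np.array(c['view']); q=V[:3,:3]@np.array(P,float)+V[:3,3]
    return np.array([c['cx']+f*q[0]/-q[2], c['cy']-f*q[1]/-q[2]])
E
python3 - <<'E'
from h import *
for n in('side','top'):
    print(cams.calibration(n)); cv2.imwrite(f'pics/{n}0.png',cams.camera(n)[:,:,::-1])
print(sensors.observe())
E
```

```text
pics
{'fovy': 56.69201892755652, 'cx': 279.0919445536101, 'cy': 206.85010730900146, 'view': array([[-9.31336365e-01, -3.63642722e-01, -1.94047663e-02,
         5.49126968e+02],
       [ 2.30834372e-01, -6.30731498e-01,  7.40873316e-01,
        -2.17330577e+02],
       [-2.81652387e-01,  6.85522974e-01,  6.71364420e-01,
        -1.14412264e+03],
       [ 0.00000000e+00,  0.00000000e+00,  0.00000000e+00,
         1.00000000e+00]])}
{'fovy': 54.67691741886905, 'cx': 279.2304338164188, 'cy': 213.96408691545605, 'view': array([[-3.56381358e-03, -9.99734908e-01, -2.27466942e-02,
        -1.59195480e+00],
       [ 9.93825258e-01, -6.06353859e-03,  1.10790747e-01,
        -5.74176683e+02],
       [-1.10899303e-01, -2.22114017e-02,  9.93583413e-01,
        -1.32332557e+03],
       [ 0.00000000e+00,  0.00000000e+00,  0.00000000e+00,
         1.00000000e+00]])}
{'time': 0.1, 'joint_pos': array([-1.21938750e+00,  3.53583175e-01,  1.63405950e+00, -6.64314577e-07,
        1.15521130e+00, -2.40213106e-03]), 'dq': array([ 0.00123306, -0.00228099, -0.00440127, -0.00028066,  0.00070544,
       -0.0006107 ]), 'joint_efforts': array([ 2.47049120e-04, -6.06354690e+01, -3.42819107e+01,  6.94070150e-05,
        3.93959010e-03,  4.72186684e-05]), 'tcp_pos': array([ 216.40518914, -585.90455903,  249.33418179]), 'tcp_rot': array([-3.14033134e+00, -2.42242579e-06,  3.53811225e-01]), 'force': array([-0.0080991 ,  0.29348099, -0.24883791]), 'wrist_torque': array([-0.02439889,  0.01613753,  0.03629848]), 'grasp_force': 0.0, 'grip_width': 0.9999107217368399}
```

View pics/side0.png

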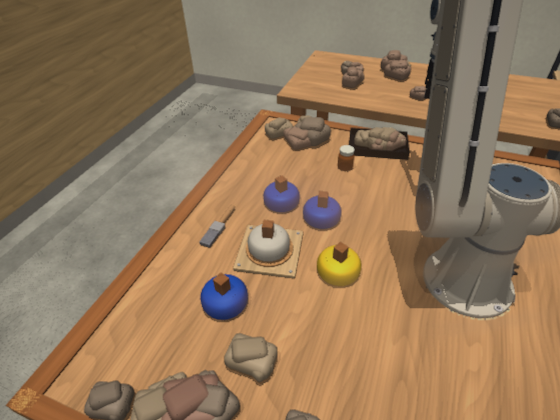

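View pics/top0.png

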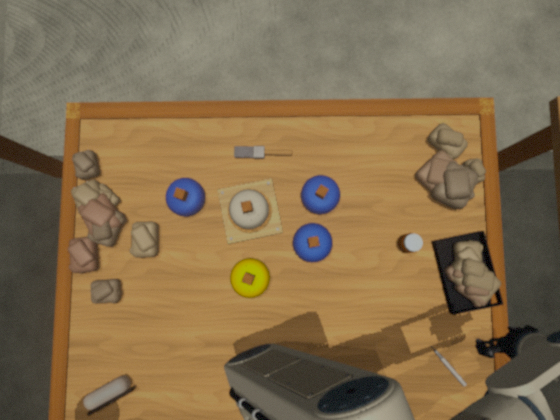

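Top view: the white bun on the cork board is at (248,209) in top and (268,243) in side. The blue ones at (185,197), (320,194) and (312,242) and the yellow one at (250,278) in top are look-alikes with no rest. Only the white one fits. I'll confirm it in a crop and measure.

```bash
python3 - <<'E'
from h import *
t=cams.camera('top'); s=cams.camera('side')
a=cv2.resize(t[170:250,208:292],None,fx=5,fy=5,interpolation=cv2.INTER_CUBIC)
b=cv2.resize(s[210:280,230:310],(400,350),interpolation=cv2.INTER_CUBIC)
o=np.zeros((400,820,3),np.uint8); o[:,:420]=a; o[:350,420:]=b
cv2.imwrite('pics/crop0.png',o[:,:800,::-1])
def blk(im,x0,x1,y0,y1):
    h=cv2.cvtColor(im,cv2.COLOR_RGB2HSV).astype(int); 
    m=((h[...,0]<14)&(h[...,1]>110)&(h[...,2]<190)).astype(np.uint8); k=np.zeros_like(m);k[y0:y1,x0:x1]=1; m*=k
    c=max(cv2.findContours(m,0,2)[0],key=cv2.contourArea); return cv2.minAreaRect(c),cv2.contourArea(c)
print(blk(t,232,265,190,228)); print(blk(s,255,285,215,245))
E
```

```text
Traceback (most recent call last):
ValueError: max() iterable argument is empty
```

View pics/crop0.png

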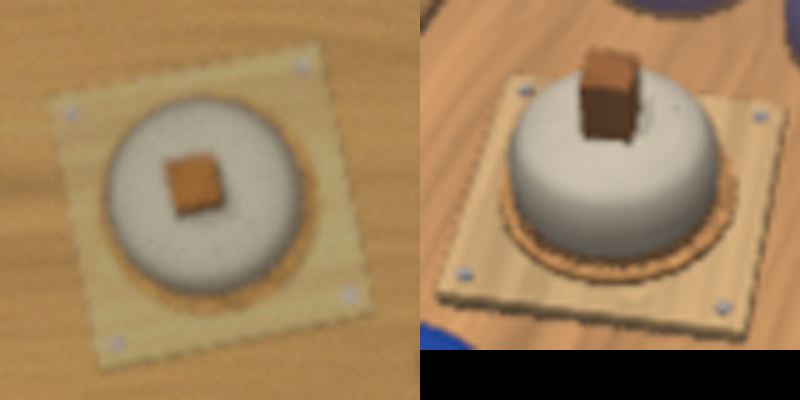

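The crop confirms it: white bun on cork and plywood, with block-top corners at about (165,161), (215,153), (226,207) and (178,215) in the left part. Board corners are at (50,100), (318,45), (373,312) and (102,368).

```bash
python3 - <<'E'
from h import *
f=lambda p,z:onz('top',208+(p[0]+.5)/5-.5,170+(p[1]+.5)/5-.5,z)
B=np.array([f(p,14) for p in[(50,100),(318,45),(373,312),(102,368)]])
print('board',B.round(0).tolist(),B.mean(0).round(1),[round(np.linalg.norm(B[i]-B[i-1])) for i in range(4)],[round(np.degrees(np.arctan2(*(B[i]-B[i-1])[1::-1])),1) for i in range(4)])
K=np.array([f(p,125) for p in[(165,161),(215,153),(226,207),(178,215)]])
print('block',K.mean(0).round(1),[round(np.linalg.norm(K[i]-K[i-1])) for i in range(4)],[round(np.degrees(np.arctan2(*(K[i]-K[i-1])[1::-1])),1) for i in range(4)])
print('bun mid',f((205,196),45))
# side: block top corners in crop right half
g=lambda p:(230+(p[0]-420+.5)/5-.5,210+(p[1]+.5)/5-.5)
S=np.array([onz('side',*g(p),125) for p in[(592,50),(638,57),(633,87),(582,80)]]);print('side block',S.mean(0),[round(np.linalg.norm(S[i]-S[i-1])) for i in range(4)])
print('stone',onz('top',145,239,35),'jar',onz('top',413,242,85),'brush',onz('top',235,152,8),onz('top',292,154,8))
for p in[(185,197),(320,194),(312,242),(250,278)]: print('alike',onz('top',*p,40).round())
E
```

```text
board [[661.0, 206.0, 14.0], [698.0, 23.0, 14.0], [515.0, -14.0, 14.0], [478.0, 169.0, 14.0]] [588.1  96.1  14. ] [187, 187, 186, 186] [np.float64(11.6), np.float64(-78.7), np.float64(-168.6), np.float64(101.4)]
block [588.1  94.6 125. ] [35, 32, 35, 30] [np.float64(13.8), np.float64(-81.2), np.float64(-168.4), np.float64(99.2)]
bun mid [590.5398575   96.82339792  45.        ]
side block [586.14747805  94.41292984 125.        ] [26, 29, 25, 31]
stone [492.63431235 443.08799052  35.        ] jar [ 476.6098534  -427.60204097   85.        ] brush [793.67863516 148.61034848   8.        ] [784.70745001 -48.63636036   8.        ]
alike [632. 311.  40.]
alike [ 639. -140.   40.]
alike [ 480. -112.   40.]
alike [364.  92.  40.]
```

>>> carry_out:
  xyz:
    - [0.48,0.88,0]
    - [0.48,0.88,0]
    - [0.48,0.88,0]
    - [0.48,0.88,0]
    - [0.48,0.88,0]
    - [0.48,0.88,0]
    - [0.48,0.88,0]
    - [0.48,0.88,0]
  twist: [-0.052,-0.052,-0.052,-0.052,-0.052,-0.052,-0.052,-0.052]
  hand: 1
  force: 100

```text
time: 1.0
tcp_pos: [408.6, -233.3, 250.1]
tcp_rot: [3.141, -0.0, 0.19]
force: [0.6, -0.0, -0.3]
grip_width: 1.004
grasp_force: 0.0
```

>>> carry_out:
  xyz:
    - [0.449,0.821,0]
    - [0.449,0.821,0]
    - [0.449,0.821,0]
    - [0.449,0.821,0]
    - [0.449,0.821,0]
    - [0.449,0.821,0]
    - [0.449,0.821,0]
    - [0.449,0.821,0]
  twist: [0,0,0,0,0,0,0,0]

```text
time: 1.8
tcp_pos: [589.1, 96.9, 249.8]
tcp_rot: [-3.141, -0.001, 0.193]
force: [1.3, -1.1, 0.5]
grip_width: 1.005
grasp_force: 0.0
```

>>> carry_out:
  xyz:
    - [0,0,-0.1]
    - [0,0,-0.2]
    - [0,0,-0.27]
    - [0,0,-0.31]
    - [0,0,-0.34]
    - [0,0,-0.355]
    - [0,0,-0.355]
    - [0,0,-0.355]
  twist: [0,0,0,0,0,0,0,0]

```text
time: 2.6
tcp_pos: [588.3, 93.3, 108.8]
tcp_rot: [3.142, -0.001, 0.19]
force: [1.6, 0.4, 0.2]
grip_width: 1.0
grasp_force: 0.0
```

```bash
python3 - <<'E'
from h import *
s=sensors.observe(); print({k:np.round(s[k],3) for k in('time','joint_pos','tcp_pos','tcp_rot','force','wrist_torque')})
t=cams.camera('side')
cv2.imwrite('pics/s1.png',cv2.resize(t[140:300,180:360],(720,600),interpolation=cv2.INTER_CUBIC)[:,:,::-1])
E
```

```text
{'time': np.float64(2.6), 'joint_pos': array([0.155, 0.473, 1.809, 0.   , 0.859, 1.535]), 'tcp_pos': array([588.26 ,  93.322, 108.779]), 'tcp_rot': array([ 3.142e+00, -1.000e-03,  1.900e-01]), 'force': array([1.56 , 0.421, 0.206]), 'wrist_torque': array([-0.036,  0.047, -0.038])}
```

View pics/s1.png

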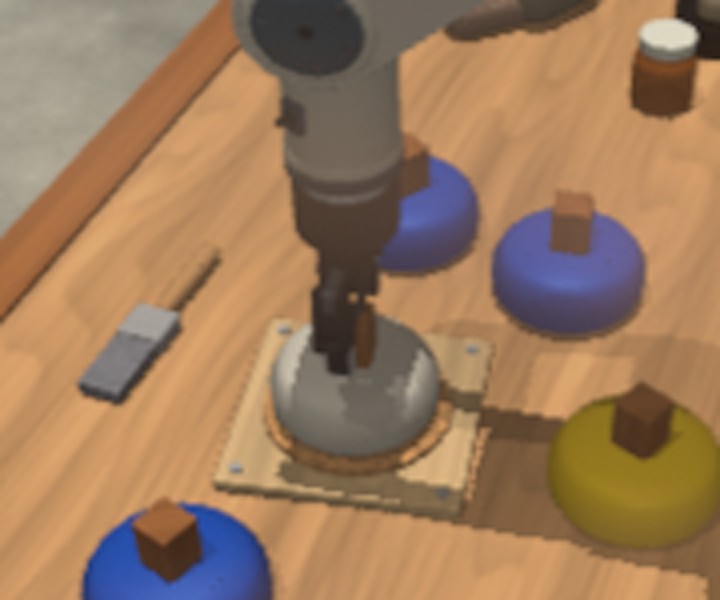

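The picture shows the fingers straddling the block of the white bun, with the other things clear. Now close firmly.

>>> carry_out:
  xyz:
    - [0,0,0]
    - [0,0,0]
    - [0,0,0]
    - [0,0,0]
    - [0,0,0]
    - [0,0,0]
    - [0,0,0]
    - [0,0,0]
  twist: [0,0,0,0,0,0,0,0]
  hand: 0
  force: 110

```text
time: 3.45
tcp_pos: [587.8, 93.5, 108.4]
tcp_rot: [-3.141, -0.0, 0.19]
force: [-1.9, 3.0, 6.4]
grip_width: 0.359
grasp_force: 107.6
```

>>> carry_out:
  xyz:
    - [0,0,0]
    - [0,0,0.02]
    - [0,0,0.08]
    - [0,0,0.16]
    - [0,0,0.24]
    - [0,0,0.32]
    - [0,0,0.35]
    - [0,0,0.35]
  twist: [0,0,0,0,0,0,0,0]

```text
time: 4.25
tcp_pos: [588.1, 93.2, 249.0]
tcp_rot: [3.141, -0.002, 0.19]
force: [-0.8, -0.3, -7.8]
grip_width: 0.36
grasp_force: 109.7
```

>>> carry_out:
  xyz:
    - [0,0,0]
    - [0,0,0]
    - [0,0,0]
    - [0,0,0]
    - [0,0,0]
    - [0,0,0]
    - [0,0,0]
    - [0,0,0]
  twist: [0,0,0,0,0,0,0,0]

```text
time: 5.05
tcp_pos: [587.7, 93.3, 248.0]
tcp_rot: [-3.142, -0.0, 0.19]
force: [-0.3, 0.4, -7.5]
grip_width: 0.362
grasp_force: 109.7
```

```bash
cat >> h.py <<'E'
def show():
    L=[]
    for i in range(6):
        s=sensors.observe(); L.append(np.r_[s['force'],s['wrist_torque']]); cams.camera('side')
    print('t',s['time'],'q',s['joint_pos'].round(3),'p',s['tcp_pos'].round(1),s['tcp_rot'].round(3),'F,M',np.mean(L,0).round(3),'sd',np.std(L,0).round(3),'g',s['grip_width'],s['grasp_force'])
E
python3 -c "
from h import *
show()"
```

```text
t 5.3 q [0.155 0.309 1.702 0.    1.131 1.535] p [587.7  93.3 248. ] [-3.142 -0.     0.19 ] F,M [-1.000e-01 -2.030e-01 -7.935e+00  1.200e-02  2.020e-01  2.000e-03] sd [0.309 0.507 0.259 0.034 0.035 0.017] g 0.36002161669806515 109.7213888168335
```

>>> carry_out:
  xyz:
    - [0,0,0]
    - [0,0,0]
    - [0,0,0]
    - [0,0,0]
    - [0,0,0]
    - [0,0,0]
    - [0,0,0]
    - [0,0,0]
  twist: [0.03,0.07,0.115,0.16,0.205,0.25,0.28,0.28]

```text
time: 6.15
tcp_pos: [587.7, 93.2, 248.0]
tcp_rot: [3.141, 0.0, 1.071]
force: [1.0, -0.7, -6.9]
grip_width: 0.357
grasp_force: 109.3
```

>>> carry_out:
  xyz:
    - [0,0,0]
    - [0,0,0]
    - [0,0,0]
    - [0,0,0]
    - [0,0,0]
    - [0,0,0]
    - [0,0,0]
    - [0,0,0]
  twist: [0.03,0.07,0.115,0.16,0.205,0.25,0.27,0.27]

```text
time: 6.95
tcp_pos: [587.8, 93.2, 248.0]
tcp_rot: [3.141, 0.0, 1.916]
force: [-0.5, 1.3, -7.2]
grip_width: 0.361
grasp_force: 109.3
```

>>> carry_out:
  xyz:
    - [0,0,0]
    - [0,0,0]
    - [0,0,0]
    - [0,0,0]
    - [0,0,0]
    - [0,0,0]
    - [0,0,0]
    - [0,0,0]
  twist: [0,0,0,0,0,0,0,0]

```text
time: 7.75
tcp_pos: [587.7, 93.3, 248.0]
tcp_rot: [-3.142, -0.0, 1.918]
force: [0.1, -0.5, -7.2]
grip_width: 0.358
grasp_force: 109.3
```

```bash
python3 -c "
from h import *
show();show()
cv2.imwrite('pics/s2.png',cv2.resize(cams.camera('side')[100:300,180:360],(540,600),interpolation=cv2.INTER_CUBIC)[:,:,::-1])"
```

```text
t 8.0 q [ 0.155  0.309  1.702 -0.     1.131 -0.193] p [587.7  93.3 248. ] [-3.142 -0.     1.918] F,M [ 3.400e-02 -2.570e-01 -7.371e+00 -2.000e-01  8.000e-03  6.000e-03] sd [0.114 0.371 0.304 0.033 0.023 0.037] g 0.36145519553100913 109.26014542579651
t 8.3 q [ 0.155  0.309  1.702  0.     1.131 -0.193] p [587.7  93.3 248. ] [-3.142 -0.     1.918] F,M [ 0.043 -0.033 -7.933 -0.189 -0.013  0.018] sd [0.353 0.495 0.506 0.032 0.027 0.046] g 0.3578216648833748 109.25971984863281
```

View pics/s2.png

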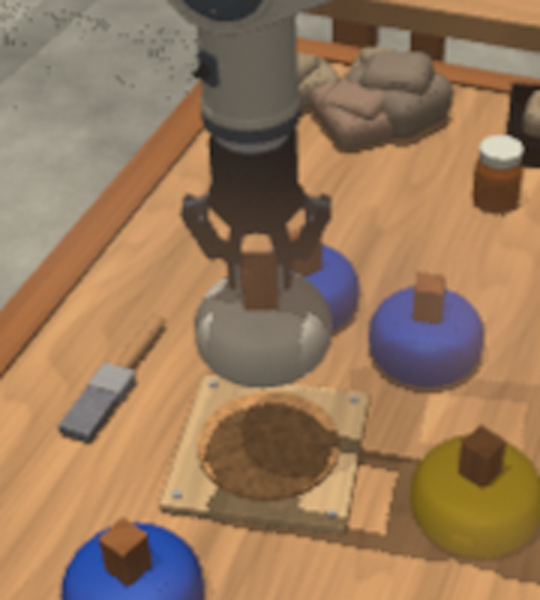

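The picture shows the jacket held level above the empty cork. It has been turned 99°, and both readings put the heavy side 14–19° clockwise of the tool's +x. Next I check whether the arm tilts when sent beyond its reach.

>>> carry_out:
  xyz:
    - [0.12,0.02,0.06]
    - [0.24,0.04,0.12]
    - [0.36,0.06,0.18]
    - [0.48,0.08,0.24]
    - [0.6,0.1,0.3]
    - [0.72,0.12,0.36]
    - [0.84,0.14,0.42]
    - [0.96,0.16,0.48]
  twist: [0,0,0,0,0,0,0,0]

```text
time: 9.2
tcp_pos: [919.2, 148.5, 413.0]
tcp_rot: [3.14, 0.0, 1.918]
force: [2.6, 0.4, -7.1]
grip_width: 0.36
grasp_force: 111.3
```

>>> carry_out:
  xyz:
    - [0,0,0]
    - [0.05,0.01,0.05]
    - [0.1,0.02,0.1]
    - [0.15,0.03,0.15]
    - [0.2,0.04,0.2]
    - [0.25,0.04,0.25]
    - [0.25,0.04,0.25]
    - [0.25,0.04,0.25]
  twist: [0,0,0,0,0,0,0,0]

```text
time: 10.0
tcp_pos: [937.9, 151.3, 471.9]
tcp_rot: [3.098, 0.008, 1.918]
force: [0.2, -0.1, -6.9]
grip_width: 0.363
grasp_force: 113.8
```

```bash
python3 -c "
from h import *
show();show()"
```

```text
t 10.25 q [ 0.159  1.     0.06   0.     2.042 -0.189] p [938.3 151.6 468.4] [3.102 0.007 1.918] F,M [ 0.192  0.13  -7.658 -0.216  0.078 -0.01 ] sd [0.354 0.375 0.548 0.031 0.03  0.014] g 0.3589083337187239 113.77411007881165
t 10.55 q [ 0.159  1.     0.059  0.     2.043 -0.189] p [938.3 151.7 468.6] [3.102 0.007 1.918] F,M [ 0.136  0.021 -7.667 -0.212  0.104  0.022] sd [0.463 0.506 0.58  0.031 0.021 0.014] g 0.36004346918031943 113.77422451972961
```

>>> carry_out:
  xyz:
    - [0.12,0.02,0.0]
    - [0.24,0.04,0.0]
    - [0.36,0.06,0.0]
    - [0.48,0.08,0.0]
    - [0.6,0.1,0.0]
    - [0.72,0.12,0.0]
    - [0.84,0.14,0]
    - [0.96,0.16,0]
  twist: [0,0,0,0,0,0,0,0]

```text
time: 11.4
tcp_pos: [990.9, 161.2, 386.1]
tcp_rot: [3.061, 0.015, 1.918]
force: [-0.4, -0.3, -7.7]
grip_width: 0.361
grasp_force: 113.6
```

```bash
python3 -c "
from h import *
show()"
```

```text
t 11.65 q [ 0.16   1.086  0.059  0.     1.914 -0.188] p [990.6 161.1 387.3] [3.06  0.015 1.918] F,M [ 0.043 -0.128 -8.161 -0.237  0.165 -0.009] sd [0.265 0.219 1.119 0.034 0.025 0.032] g 0.36289086804284026 113.43695282936096
```

Sending it out of reach tilts the tool by only a few degrees, so the tip has to come from pivoting the block in the fingers. I will press the heavy side's lower wall against the fixed rest's edge. Now I go back in and turn, measuring again on the way.

>>> carry_out:
  xyz:
    - [-0.4,0,-0.2]
    - [-0.9,0,-0.4]
    - [-1,0,-0.6]
    - [-1,0,-0.6]
    - [-1,0,-0.6]
    - [-1,0,-0.6]
    - [-1,0,-0.6]
    - [-1,0,-0.6]
  twist: [0.03,0.07,0.115,0.16,0.205,0.25,0.28,0.31]

```text
time: 12.5
tcp_pos: [714.7, 161.7, 224.3]
tcp_rot: [3.059, 0.019, 2.898]
force: [0.5, 0.8, -7.3]
grip_width: 0.362
grasp_force: 113.5
```

>>> carry_out:
  xyz:
    - [-0.15,0,0]
    - [-0.28,0,0]
    - [-0.4,0,0]
    - [-0.52,0,0]
    - [-0.64,0,0]
    - [-0.76,0,0]
    - [-0.9,0,0]
    - [-1,0,0]
  twist: [0.03,0.07,0.115,0.16,0.205,0.25,0.28,0.31]

```text
time: 13.3
tcp_pos: [315.4, 162.0, 224.6]
tcp_rot: [3.062, 0.02, -2.414]
force: [-0.2, 1.3, -6.5]
grip_width: 0.363
grasp_force: 113.6
```

```bash
python3 -c "
from h import *
show()"
```

```text
t 13.55 q [ 0.395 -0.051  2.186  0.096  1.015 -1.952] p [317.5 162.5 225. ] [ 3.063  0.021 -2.418] F,M [-1.216  0.917 -7.95   0.059 -0.139 -0.012] sd [4.714 1.099 1.438 0.222 0.452 0.034] g 0.3611641743735861 113.74337196350098
```

>>> carry_out:
  xyz:
    - [0.05,0.03,0]
    - [0.12,0.06,0]
    - [0.2,0.1,0]
    - [0.28,0.14,0]
    - [0.35,0.18,0]
    - [0.4,0.21,0]
    - [0.423,0.225,0]
    - [0.423,0.225,0]
  twist: [0.04,0.085,0.13,0.175,0.22,0.26,0.298,0.298]
  force: 80

```text
time: 14.4
tcp_pos: [488.2, 253.0, 222.9]
tcp_rot: [3.063, 0.016, -1.48]
force: [-0.5, 0.1, -8.4]
grip_width: 0.358
grasp_force: 113.8
```

```bash
python3 -c "
from h import *
show()
im=cams.camera('side'); P=sensors.observe()['tcp_pos']; u=px('side',P-[0,0,60]).astype(int); print(u)
cv2.imwrite('pics/s3.png',cv2.resize(im[110:310,170:410],(720,600),interpolation=cv2.INTER_CUBIC)[:,:,::-1])"
```

```text
t 14.65 q [ 0.45   0.295  1.783  0.047  1.134 -2.801] p [485.  251.3 223.2] [ 3.06   0.015 -1.484] F,M [-0.448 -0.144 -7.901  0.175 -0.195 -0.009] sd [0.202 0.257 0.234 0.018 0.036 0.038] g 0.35977707380680396 113.76140713691711
[280 262]
```

View pics/s3.png

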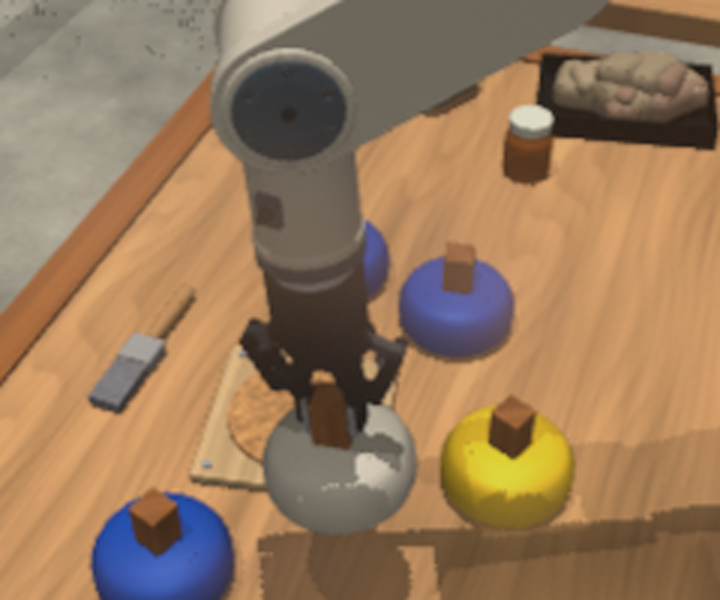

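The jacket hangs over the free bench beyond the rest's far edge (crop (340,460)), clear of the blue (160,550) and yellow (505,465) ones. Lower it, then press against the edge.

>>> carry_out:
  xyz:
    - [0,0,-0.08]
    - [0,0,-0.16]
    - [0,0,-0.23]
    - [0,0,-0.28]
    - [0,0,-0.3]
    - [0,0,-0.31]
    - [0,0,-0.313]
    - [0,0,-0.313]
  twist: [0,0,0,0,0,0,0,0]

```text
time: 15.55
tcp_pos: [486.0, 252.1, 98.9]
tcp_rot: [3.062, 0.016, -1.482]
force: [0.5, 0.9, -8.2]
grip_width: 0.357
grasp_force: 113.7
```

>>> carry_out:
  xyz:
    - [0.006,-0.032,0]
    - [0.01,-0.049,0.012]
    - [0.014,-0.069,0.025]
    - [0.018,-0.088,0.035]
    - [0.022,-0.108,0.043]
    - [0.022,-0.108,0.043]
    - [0.022,-0.108,0.043]
    - [0.022,-0.108,0.043]
  twist: [0,0,0,0,0,0,0,0]

```text
time: 16.35
tcp_pos: [494.0, 208.8, 115.0]
tcp_rot: [3.06, 0.015, -1.482]
force: [-0.8, -0.2, -7.7]
grip_width: 0.359
grasp_force: 113.7
```

```bash
python3 -c "
from h import *
show()
im=cams.camera('side')
cv2.imwrite('pics/s4.png',cv2.resize(im[180:320,190:370],(720,560),interpolation=cv2.INTER_CUBIC)[:,:,::-1])"
```

```text
t 16.6 q [ 0.375  0.421  1.884  0.047  0.911 -2.888] p [494.  208.8 115. ] [ 3.06   0.015 -1.481] F,M [-0.117 -0.02  -7.798  0.193 -0.191 -0.016] sd [0.423 0.158 0.569 0.032 0.021 0.036] g 0.35774582026684154 113.70521306991577
```

View pics/s4.png

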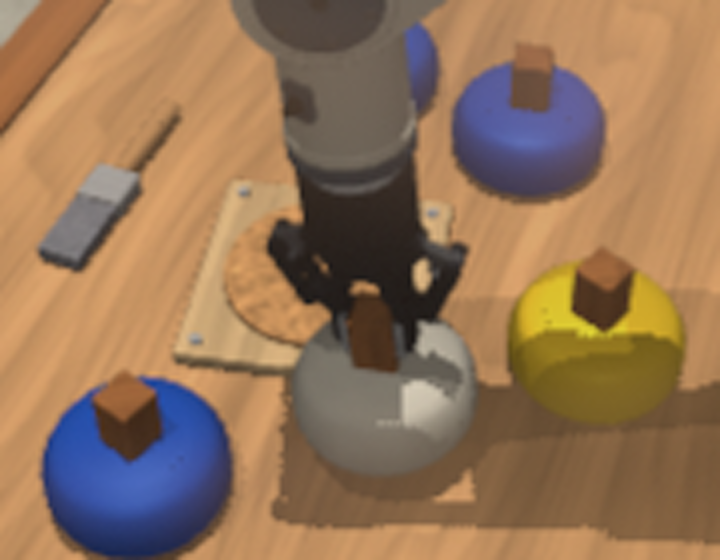

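There was no contact force: the rounded lower edge rode over the board because I raised it too soon. I go back out, lower it further and press more slowly.

>>> carry_out:
  xyz:
    - [-0.009,0.045,0]
    - [-0.019,0.095,0]
    - [-0.019,0.095,-0.03]
    - [-0.019,0.095,-0.056]
    - [-0.019,0.095,-0.056]
    - [-0.018,0.088,-0.056]
    - [-0.016,0.08,-0.056]
    - [-0.015,0.073,-0.056]
  twist: [0,0,0,0,0,0,0,0]

```text
time: 17.5
tcp_pos: [488.1, 237.1, 92.5]
tcp_rot: [3.06, 0.015, -1.482]
force: [-1.1, 5.6, -6.4]
grip_width: 0.357
grasp_force: 114.9
```

>>> carry_out:
  xyz:
    - [0.001,-0.006,0]
    - [0.002,-0.012,0.002]
    - [0.003,-0.018,0.005]
    - [0.005,-0.024,0.008]
    - [0.006,-0.03,0.011]
    - [0.007,-0.036,0.015]
    - [0.008,-0.042,0.018]
    - [0.008,-0.042,0.018]
  twist: [0,0,0,0,0,0,0,0]

```text
time: 18.3
tcp_pos: [491.8, 223.1, 101.0]
tcp_rot: [3.062, 0.02, -1.484]
force: [-4.5, 12.8, -1.9]
grip_width: 0.358
grasp_force: 115.0
```

```bash
python3 -c "
from h import *
s=sensors.observe(); print(s['tcp_pos'],s['tcp_rot'],s['force'],s['wrist_torque'])"
```

```text
[491.7670519  223.05269389 101.00452385] [ 3.06206212  0.01981413 -1.48430467] [-4.52188359 12.8383386  -1.92578738] [ 2.9864844   0.73251547 -0.37124933]
```

Contact: 13 N and pivoting. Continue with a slightly softer grip.

>>> carry_out:
  xyz:
    - [0.0025,-0.012,0.006]
    - [0.005,-0.025,0.012]
    - [0.0075,-0.037,0.017]
    - [0.01,-0.049,0.021]
    - [0.012,-0.061,0.025]
    - [0.015,-0.073,0.027]
    - [0.017,-0.086,0.029]
    - [0.02,-0.098,0.03]
  twist: [0,0,0,0,0,0,0,0]
  hand: 0
  force: 85

```text
time: 19.1
tcp_pos: [498.0, 182.9, 112.9]
tcp_rot: [3.058, 0.018, -1.484]
force: [-9.4, 13.5, 7.1]
grip_width: 0.358
grasp_force: 116.7
```

```bash
python3 -c "
from h import *
s=sensors.observe(); print(s['tcp_pos'],s['tcp_rot'],s['force'],s['wrist_torque'],s['joint_pos'])
im=cams.camera('side')
cv2.imwrite('pics/s5.png',cv2.resize(im[180:320,190:370],(720,560),interpolation=cv2.INTER_CUBIC)[:,:,::-1])"
```

```text
[497.96548161 182.94361404 112.89242341] [ 3.05791746  0.01840503 -1.48380688] [-9.39200472 13.46537045  7.1425453 ] [ 3.24450542  2.42420735 -0.31304003] [ 0.32626603  0.41822891  1.89542924  0.04784361  0.90547104 -2.93408452]
```

View pics/s5.png

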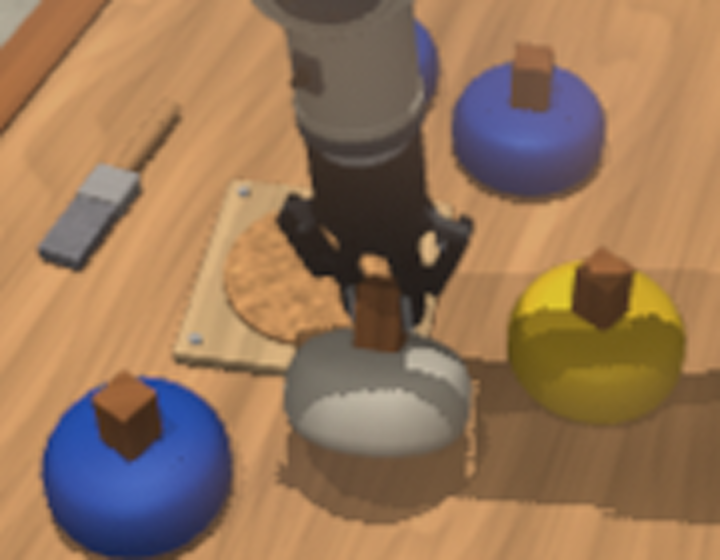

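The bun is tipping with its light side up towards the camera, at (375,400) in the crop. Continue pressing.

>>> carry_out:
  xyz:
    - [0.002,-0.01,0]
    - [0.004,-0.02,0]
    - [0.006,-0.029,0]
    - [0.008,-0.039,0]
    - [0.01,-0.049,0]
    - [0.012,-0.059,0]
    - [0.014,-0.069,0]
    - [0.014,-0.069,0]
  twist: [-0.003,-0.006,-0.01,-0.012,-0.014,-0.016,-0.016,-0.016]

```text
time: 19.95
tcp_pos: [503.8, 154.9, 112.7]
tcp_rot: [3.058, 0.018, -1.534]
force: [-6.2, 8.0, 2.6]
grip_width: 0.362
grasp_force: 117.0
```

>>> carry_out:
  xyz:
    - [-0.003,0.015,0.01]
    - [-0.006,0.03,0.04]
    - [-0.006,0.03,0.12]
    - [-0.006,0.03,0.22]
    - [-0.006,0.03,0.3]
    - [-0.006,0.03,0.37]
    - [-0.006,0.03,0.4]
    - [-0.006,0.03,0.4]
  twist: [0,0,0,0,0,0,0,0]
  hand: 0
  force: 120

```text
time: 20.75
tcp_pos: [503.3, 166.4, 273.8]
tcp_rot: [3.064, 0.016, -1.532]
force: [0.0, 0.0, -7.4]
grip_width: 0.358
grasp_force: 121.1
```

```bash
python3 -c "
from h import *
show()
a=cv2.resize(cams.camera('side')[100:300,190:370],(540,600),interpolation=cv2.INTER_CUBIC)
cv2.imwrite('pics/s6.png',a[:,:,::-1])"
```

```text
t 21.0 q [ 0.295  0.223  1.767  0.037  1.229 -2.9  ] p [501.6 165.9 270.3] [ 3.058  0.014 -1.532] F,M [-1.740e-01 -8.300e-02 -8.043e+00 -2.730e-01 -2.530e-01  2.000e-03] sd [0.399 0.266 0.577 0.026 0.034 0.036] g 0.3591874014481202 121.12749338150024
```

View pics/s6.png

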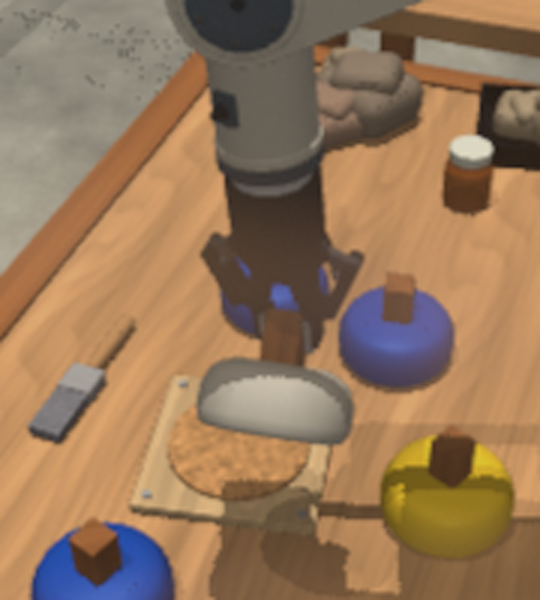

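The jacket is held tipped above the cork; the bun's silhouette spans about x 198–354 and y 355–443 in the crop. I measure the tip from the silhouette's middle against the projected bun middle for several angles.

```bash
cat > tilt.py <<'E'
from h import *
from scipy.spatial.transform import Rotation as Ro
s=sensors.observe(); P=s['tcp_pos']; R=Ro.from_euler('xyz',s['tcp_rot']).as_matrix()
def jz(th):  # jacket up axis, tool frame, tipped th deg toward tool +x
    t=np.radians(th); return R@np.array([np.sin(t),0,-np.cos(t)])
if __name__=='__main__':
    for n in('side','top'):
        im=cams.camera(n); h=cv2.cvtColor(im,cv2.COLOR_RGB2HSV).astype(int)
        m=((h[...,1]<60)&(h[...,2]>70)).astype(np.uint8); c=px(n,P-jz(48)*58)
        k=np.zeros_like(m); cv2.circle(k,tuple(int(v) for v in c),34,1,-1); m=cv2.morphologyEx(m*k,cv2.MORPH_OPEN,np.ones((3,3)))
        C=max(cv2.findContours(m,0,2)[0],key=cv2.contourArea); x,y,w,hh=cv2.boundingRect(C); print(n,'box',x,x+w,y,y+hh)
        u=np.linspace(0,2*np.pi,90)
        for th in(35,40,45,50,55,60):
            z=jz(th); a=np.cross(z,R[:,1]); b=np.cross(z,a)
            pts=np.array([px(n,P-z*(88-q)+r*(np.cos(t)*a+np.sin(t)*b)) for q,r in((0,60),(8,66),(38,66),(60,46)) for t in u])
            print(th,np.r_[pts[:,0].min(),pts[:,0].max(),pts[:,1].min(),pts[:,1].max()].round(0))
        cv2.imwrite(f'pics/m_{n}.png',im[:,:,::-1])
    a=R@np.array([np.cos(np.radians(16)),-np.sin(np.radians(16)),0])
    M=None
    for th in(45,50,55):
        z=jz(th); x=np.cross(-R[:,1],z)*-1; x*=np.sign(x@R[:,0]); y=R[:,1]
        hv=np.cos(np.radians(16))*x-np.sin(np.radians(16))*y
        low=-np.array([0,0,1])+z*z[2]; low/=np.linalg.norm(low)
        print(th,'tilt',np.degrees(np.arccos(z[2])).round(1),'azim err',np.degrees(np.arctan2(np.cross(low,hv)@z,low@hv)).round(1),'heavy slope',np.degrees(np.arcsin(-hv[2])).round(1),'z',z.round(2))
E
python3 tilt.py
```

```text
side box 256 307 220 248
35 [256. 309. 217. 249.]
40 [255. 308. 217. 248.]
45 [254. 308. 217. 247.]
50 [254. 307. 216. 248.]
55 [253. 307. 214. 249.]
60 [252. 307. 213. 249.]
top box 169 228 200 262
35 [181. 228. 211. 258.]
40 [180. 226. 211. 258.]
45 [179. 224. 210. 258.]
50 [178. 221. 210. 258.]
55 [177. 220. 210. 257.]
60 [176. 218. 210. 257.]
45 tilt 46.0 azim err 9.4 heavy slope 45.2 z [ 0.09 -0.71  0.69]
50 tilt 51.0 azim err 9.9 heavy slope 50.0 z [ 0.08 -0.77  0.63]
55 tilt 56.0 azim err 10.2 heavy slope 54.6 z [ 0.08 -0.82  0.56]
```

```bash
cat > need.py <<'E'
from tilt import *
def need(th,ph=16):
    z=jz(th); t=np.radians(th); x=R@np.array([np.cos(t),0,np.sin(t)]); y=R[:,1]
    hv=np.cos(np.radians(ph))*x+np.sin(np.radians(ph))*y
    low=-np.array([0,0,1])+z*z[2]; low/=np.linalg.norm(low)
    v=(z-hv)/np.sqrt(2); az=np.degrees(np.arctan2(v[1],v[0])); al=np.degrees(np.arctan2(P[1],P[0]))
    com=-58*z+24*hv
    print(th,ph,'tilt',np.degrees(np.arccos(z[2])).round(1),'azerr',np.degrees(np.arctan2(np.cross(low,hv)@z,low@hv)).round(1),'slope',np.degrees(np.arcsin(-hv[2])).round(1),'need deg',np.degrees(np.arccos(v[2])).round(1),'yaw by',(az-al),'com-tcp',com.round(1))
if __name__=='__main__':
    print(s['time'],s['tcp_pos'],R[:,2].round(3))
    for a in((45,16),(50,16),(53,16),(56,16),(53,12),(53,20)): need(*a)
E
python3 need.py
```

```text
21.2 [502.24498719 166.12154176 271.22192906] [-0.083  0.012 -0.997]
45 16 tilt 46.0 azerr -22.6 slope 41.7 need deg 16.1 yaw by -23.062494063496104 com-tcp [-12.3  25.1 -56.2]
50 16 tilt 51.0 azerr -22.1 slope 46.1 need deg 17.4 yaw by -39.51946597857188 com-tcp [-12.3  30.  -53.8]
53 16 tilt 54.0 azerr -21.8 slope 48.7 need deg 18.8 yaw by -47.874908984321664 com-tcp [-12.3  32.8 -52.1]
56 16 tilt 57.0 azerr -21.6 slope 51.2 need deg 20.5 yaw by -54.94682037135766 com-tcp [-12.2  35.5 -50.3]
53 12 tilt 54.0 azerr -17.8 slope 50.4 need deg 16.2 yaw by -51.7360032226196 com-tcp [-10.7  32.6 -52.6]
53 20 tilt 54.0 azerr -25.8 slope 46.7 need deg 21.5 yaw by -45.287716056939416 com-tcp [-13.8  33.  -51.6]
```

Tool +x and the +16° direction now agree with the moments (mirrored tool frame). The lowest line is still about 22° off and the tip is a bit steep. Out-of-reach tilts carry over from call to call, so I try the inner reach limit to trim it with the jacket turned suitably.

>>> carry_out:
  xyz:
    - [-0.06,-0.02,0]
    - [-0.12,-0.04,0]
    - [-0.19,-0.06,0]
    - [-0.26,-0.085,0]
    - [-0.33,-0.11,0]
    - [-0.4,-0.13,0]
    - [-0.45,-0.148,0]
    - [-0.475,-0.155,0]
  twist: [-0.04,-0.085,-0.13,-0.175,-0.22,-0.265,-0.31,-0.355]

```text
time: 22.0
tcp_pos: [310.2, 103.5, 271.6]
tcp_rot: [3.06, 0.014, -2.653]
force: [0.2, 0.0, -7.1]
grip_width: 0.359
grasp_force: 122.0
```

>>> carry_out:
  xyz:
    - [0,0,0]
    - [-0.01,0,0]
    - [-0.03,-0.01,0]
    - [-0.06,-0.02,0]
    - [-0.12,-0.04,0]
    - [-0.17,-0.055,0]
    - [-0.22,-0.07,0]
    - [-0.25,-0.08,0]
  twist: [-0.045,-0.09,-0.135,-0.18,-0.225,-0.27,-0.315,-0.36]

```text
time: 22.8
tcp_pos: [210.5, 71.7, 271.4]
tcp_rot: [3.062, 0.014, 2.499]
force: [0.3, -0.1, -7.6]
grip_width: 0.359
grasp_force: 121.9
```

```bash
python3 need.py; python3 -c "
from h import *
print(sensors.observe()['joint_pos'])"
```

```text
22.8 [210.46848967  71.66870361 271.40944956] [ 0.059  0.056 -0.997]
45 16 tilt 46.0 azerr -22.4 slope 41.7 need deg 15.9 yaw by -152.49135008173255 com-tcp [ 27.1  -6.3 -56.3]
50 16 tilt 51.0 azerr -21.9 slope 46.1 need deg 17.3 yaw by -169.08757794684124 com-tcp [ 30.9  -9.4 -53.8]
53 16 tilt 53.9 azerr -21.7 slope 48.7 need deg 18.7 yaw by -177.50245409966388 com-tcp [ 33.1 -11.2 -52.2]
56 16 tilt 56.9 azerr -21.5 slope 51.2 need deg 20.4 yaw by -184.61309315944456 com-tcp [ 35.2 -12.9 -50.4]
53 12 tilt 53.9 azerr -17.7 slope 50.4 need deg 16.1 yaw by -181.40836316865276 com-tcp [ 31.9 -12.3 -52.6]
53 20 tilt 53.9 azerr -25.7 slope 46.8 need deg 21.3 yaw by -174.88919886427226 com-tcp [ 34.2 -10.1 -51.6]
[ 0.26586664 -0.46244646  2.34674409  0.04114095  1.1859049  -0.6769497 ]
```

The inner limit is not safely reachable. Turning on in the same sense (joint 6 stays in range) lets me trim at the outer limit.

>>> carry_out:
  xyz:
    - [0.06,0.02,0.02]
    - [0.16,0.054,0.05]
    - [0.27,0.092,0.08]
    - [0.38,0.129,0.11]
    - [0.49,0.167,0.14]
    - [0.6,0.204,0.17]
    - [0.7,0.238,0.2]
    - [0.8,0.272,0.22]
  twist: [-0.04,-0.085,-0.13,-0.175,-0.22,-0.265,-0.31,-0.355]

```text
time: 23.6
tcp_pos: [534.0, 181.9, 360.2]
tcp_rot: [3.061, 0.015, 1.384]
force: [0.6, -0.5, -7.8]
grip_width: 0.356
grasp_force: 122.3
```

>>> carry_out:
  xyz:
    - [0.11,0.037,0.03]
    - [0.22,0.075,0.06]
    - [0.33,0.112,0.09]
    - [0.44,0.15,0.12]
    - [0.55,0.187,0.14]
    - [0.66,0.224,0.16]
    - [0.77,0.262,0.18]
    - [0.88,0.299,0.2]
  twist: [-0.045,-0.09,-0.135,-0.18,-0.225,-0.27,-0.315,-0.36]

```text
time: 24.4
tcp_pos: [864.8, 294.3, 435.6]
tcp_rot: [3.061, 0.016, 0.336]
force: [1.6, 0.5, -6.8]
grip_width: 0.359
grasp_force: 122.3
```

>>> carry_out:
  xyz:
    - [0.1,0.034,0.02]
    - [0.22,0.075,0.04]
    - [0.33,0.112,0.06]
    - [0.44,0.15,0.08]
    - [0.55,0.187,0.1]
    - [0.66,0.224,0.12]
    - [0.77,0.262,0.14]
    - [0.88,0.299,0.16]
  twist: [-0.045,-0.09,-0.135,-0.18,-0.225,-0.27,-0.3,-0.3]

```text
time: 25.2
tcp_pos: [912.1, 307.1, 392.9]
tcp_rot: [3.091, -0.008, -0.603]
force: [-0.3, -0.8, -8.1]
grip_width: 0.358
grasp_force: 123.1
```

```bash
python3 need.py; python3 -c "
from h import *
print(sensors.observe()['joint_pos'])"
```

```text
25.2 [912.0843719  307.10162964 392.89926965] [-0.022 -0.046 -0.999]
45 16 tilt 44.6 azerr -20.1 slope 41.3 need deg 14.1 yaw by 34.0579375982269 com-tcp [-25.4   5.9 -57.1]
50 16 tilt 49.6 azerr -19.8 slope 45.8 need deg 15.2 yaw by 15.072219385071403 com-tcp [-29.3   8.8 -54.8]
53 16 tilt 52.6 azerr -19.6 slope 48.5 need deg 16.6 yaw by 5.487241194265032 com-tcp [-31.6  10.5 -53.2]
56 16 tilt 55.6 azerr -19.5 slope 51.1 need deg 18.3 yaw by -2.463027843531517 com-tcp [-33.9  12.2 -51.4]
53 12 tilt 52.6 azerr -15.6 slope 49.9 need deg 14.0 yaw by 1.1085485263568557 com-tcp [-30.5  11.7 -53.6]
53 20 tilt 52.6 azerr -23.6 slope 46.7 need deg 19.2 yaw by 8.295036683683612 com-tcp [-32.8   9.4 -52.7]
[ 0.33530498  1.07858724  0.05982847 -0.04022666  2.03880932  2.49166626]
```

>>> carry_out:
  xyz:
    - [0.9,0.3,0.15]
    - [0.9,0.3,0.15]
    - [0.9,0.3,0.15]
    - [0.9,0.3,0.15]
    - [0.9,0.3,0.15]
    - [0.9,0.3,0.15]
    - [0.9,0.3,0.15]
    - [0.9,0.3,0.15]
  twist: [-0.02,-0.02,-0.02,-0.02,-0.02,-0.02,-0.02,-0.02]

```text
time: 26.0
tcp_pos: [943.9, 315.0, 346.6]
tcp_rot: [3.128, -0.033, -0.662]
force: [0.1, -0.1, -7.2]
grip_width: 0.358
grasp_force: 123.2
```

>>> carry_out:
  xyz:
    - [0.95,0.32,0.0]
    - [0.95,0.32,0.0]
    - [0.95,0.32,0.0]
    - [0.95,0.32,0.0]
    - [0.95,0.32,0.0]
    - [0.95,0.32,0.0]
    - [0.95,0.32,0.0]
    - [0.95,0.32,0.0]
  twist: [0,0,0,0,0,0,0,0]

```text
time: 26.8
tcp_pos: [981.5, 325.9, 272.7]
tcp_rot: [-3.119, -0.057, -0.663]
force: [0.0, 0.1, -7.7]
grip_width: 0.357
grasp_force: 123.2
```

```bash
python3 need.py|sed -n '1p;4p'; python3 -c "
from h import *
print(sensors.observe()['joint_pos'])"
```

```text
26.8 [981.52673406 325.92152861 272.70842492] [ 0.059 -0.017 -0.998]
53 16 tilt 49.7 azerr -14.3 slope 47.7 need deg 11.5 yaw by 3.5877449957444014 com-tcp [-26.4  13.8 -55.2]
[ 0.33017305  1.1997065   0.05903341 -0.03643101  1.83214678  2.55269583]
```

>>> carry_out:
  xyz:
    - [0.9,0.3,0.6]
    - [0.9,0.3,0.6]
    - [0.9,0.3,0.6]
    - [0.9,0.3,0.6]
    - [0.9,0.3,0.6]
    - [0.9,0.3,0.6]
    - [0.9,0.3,0.6]
    - [0.9,0.3,0.6]
  twist: [-0.02,-0.02,-0.02,-0.02,-0.02,-0.02,-0.02,-0.02]

```text
time: 27.6
tcp_pos: [974.6, 321.1, 337.6]
tcp_rot: [-3.081, -0.079, -0.726]
force: [-0.6, -0.1, -7.3]
grip_width: 0.361
grasp_force: 123.3
```

```bash
python3 need.py|sed -n '1p;4p'
```

```text
27.6 [974.62660973 321.13515603 337.58244771] [ 0.099 -0.007 -0.995]
53 16 tilt 48.6 azerr -11.4 slope 47.3 need deg 9.0 yaw by 0.2792282315722723 com-tcp [-23.3  16.1 -56. ]
```

Works well; three more with the same pattern.

>>> carry_out:
  xyz:
    - [0.95,0.31,0.2]
    - [0.95,0.31,0.2]
    - [0.95,0.31,0.2]
    - [0.95,0.31,0.2]
    - [0.95,0.31,0.2]
    - [0.95,0.31,0.2]
    - [0.95,0.31,0.2]
    - [0.95,0.31,0.2]
  twist: [0,0,0,0,0,0,0,0]

```text
time: 28.4
tcp_pos: [999.5, 326.1, 308.4]
tcp_rot: [-3.043, -0.101, -0.728]
force: [0.2, 0.3, -8.2]
grip_width: 0.36
grasp_force: 123.2
```

>>> carry_out:
  xyz:
    - [0.9,0.3,0.5]
    - [0.9,0.3,0.5]
    - [0.9,0.3,0.5]
    - [0.9,0.3,0.5]
    - [0.9,0.3,0.5]
    - [0.9,0.3,0.5]
    - [0.9,0.3,0.5]
    - [0.9,0.3,0.5]
  twist: [0,0,0,0,0,0,0,0]

```text
time: 29.2
tcp_pos: [1000.6, 325.2, 348.3]
tcp_rot: [-3.005, -0.123, -0.731]
force: [0.2, -0.3, -7.2]
grip_width: 0.36
grasp_force: 123.3
```

>>> carry_out:
  xyz:
    - [0.9,0.3,0.4]
    - [0.9,0.3,0.4]
    - [0.9,0.3,0.4]
    - [0.9,0.3,0.4]
    - [0.9,0.3,0.4]
    - [0.9,0.3,0.4]
    - [0.9,0.3,0.4]
    - [0.9,0.3,0.4]
  twist: [0,0,0,0,0,0,0,0]

```text
time: 30.0
tcp_pos: [1010.6, 327.6, 361.4]
tcp_rot: [-2.966, -0.146, -0.734]
force: [-0.3, -0.9, -7.3]
grip_width: 0.357
grasp_force: 123.3
```

```bash
python3 need.py; python3 -c "
from h import *
show()
im=cams.camera('side'); u=px('side',sensors.observe()['tcp_pos']).astype(int); print(u)
y=max(0,u[1]-80); x=max(0,u[0]-90)
cv2.imwrite('pics/s7.png',cv2.resize(im[y:y+160,x:x+180],(675,600),interpolation=cv2.INTER_CUBIC)[:,:,::-1])"
```

```text
30.0 [1010.5867504   327.60141263  361.37733926] [ 0.223  0.034 -0.974]
45 16 tilt 37.7 azerr 0.4 slope 37.7 need deg 7.3 yaw by 110.76599598133645 com-tcp [ -9.6  13.4 -60.6]
50 16 tilt 42.5 azerr -1.2 slope 42.5 need deg 2.6 yaw by 92.29729203303818 com-tcp [-13.7  16.5 -59. ]
53 16 tilt 45.4 azerr -1.9 slope 45.4 need deg 1.4 yaw by 4.717567470114503 com-tcp [-16.2  18.4 -57.8]
56 16 tilt 48.3 azerr -2.6 slope 48.2 need deg 3.8 yaw by -38.69908415044472 com-tcp [-18.6  20.1 -56.5]
53 12 tilt 45.4 azerr 2.1 slope 45.4 need deg 1.5 yaw by -142.7417063748693 com-tcp [-14.9  19.4 -57.8]
53 20 tilt 45.4 azerr -5.9 slope 45.1 need deg 4.2 yaw by 14.012993549695253 com-tcp [-17.5  17.4 -57.7]
t 30.25 q [ 0.324  1.119  0.059 -0.039  1.738  2.605] p [1010.6  327.6  361.4] [-2.966 -0.146 -0.734] F,M [-0.175 -0.043 -7.039 -0.168  0.272 -0.012] sd [0.445 0.534 0.624 0.019 0.042 0.032] g 0.3623497658912786 123.30582618713379
[ 69 175]
```

View pics/s7.png

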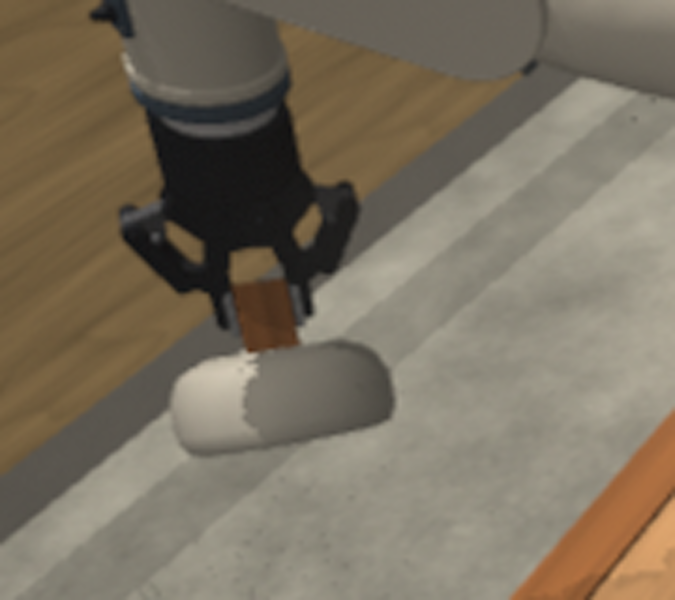

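The picture shows the jacket still firmly held, seen almost edge-on along its underside ((190,450) to (390,410)), clear of everything. It hangs past the bench's far edge, so I bring it back over the bench.

>>> carry_out:
  xyz:
    - [-0.06,-0.02,0]
    - [-0.16,-0.05,0]
    - [-0.28,-0.09,0]
    - [-0.4,-0.13,0]
    - [-0.52,-0.165,0]
    - [-0.62,-0.2,0]
    - [-0.68,-0.22,0]
    - [-0.7,-0.225,0]
  twist: [0,0,0,0,0,0,0,0]

```text
time: 31.15
tcp_pos: [725.9, 235.9, 362.0]
tcp_rot: [-2.968, -0.145, -0.734]
force: [1.0, 0.6, -7.4]
grip_width: 0.357
grasp_force: 123.5
```

```bash
python3 need.py|sed -n '1p;4p'; python3 -c "
from tilt import *
o,d=ray('side',*px('side',P-jz(50)*70)); d/=np.linalg.norm(d)
for th in(45,50,53,56): print(th,'angle of view to underside plane',np.degrees(np.arcsin(-jz(th)@d)).round(1))
show()
im=cams.camera('side'); u=px('side',P-jz(50)*50).astype(int); print(u)
x,y=max(0,u[0]-50),u[1]-50
cv2.imwrite('pics/s8.png',cv2.resize(im[y:y+100,x:x+100],(600,600),interpolation=cv2.INTER_CUBIC)[:,:,::-1])"
```

```text
31.15 [725.87194177 235.93472487 362.01780568] [ 0.221  0.033 -0.975]
53 16 tilt 45.4 azerr -2.1 slope 45.4 need deg 1.6 yaw by 4.468217200816056 com-tcp [-16.3  18.3 -57.8]
45 angle of view to underside plane 2.9
50 angle of view to underside plane -1.9
53 angle of view to underside plane -4.8
56 angle of view to underside plane -7.7
t 31.4 q [ 0.329  0.395  1.344 -0.043  1.176  2.634] p [731.5 237.9 362.5] [-2.964 -0.147 -0.735] F,M [ 4.360e-01 -4.260e-01 -7.356e+00 -2.470e-01  2.700e-01 -1.000e-03] sd [1.413 1.588 0.532 0.206 0.165 0.018] g 0.36015344668850124 123.5488486289978
[192 198]
```

View pics/s8.png

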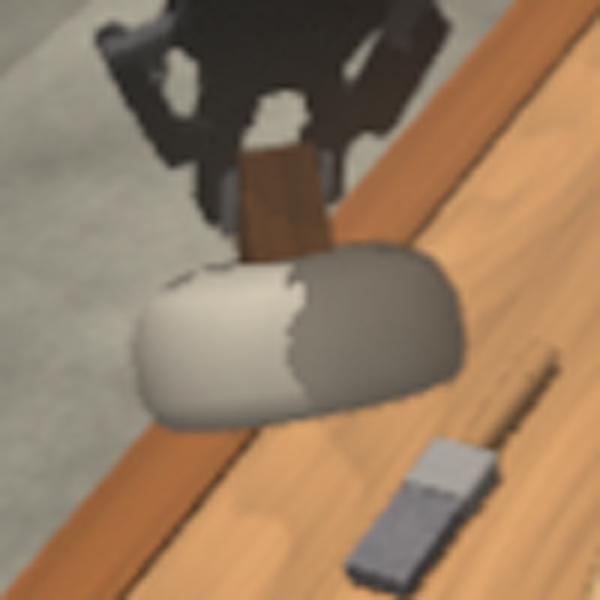

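The final crop shows the jacket firmly gripped and tipped over the bench. Its underside is seen edge-on, so the tip is about 40–45°, and its lowest point is roughly 250 mm up. Handing in.

```bash
python3 -c "
from h import *
print(ticket.finish_job())"
```

```text
the job is handed in; nothing more can be done
None
```

The job is handed in at about 31.5 s: the jacket was lifted level, turned 99° in the air to feel the heavy side, and is now held about 25 cm above the bench, tipped an estimated 40–45° with the heavy side lowest to within a few degrees; the stone, jar and brush were not touched.

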